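# Seat the grinding jar on the bench mill and hold the speed switch at its third click

### The arm

A 6-joint arm with a two-finger parallel gripper is mounted at the origin on a cart in front of the work surface, level with it; the furniture and walls round the work are solid. World frame = base frame: x ahead of the robot, y to its left, z up, the work surface at z = 0. Lengths are in m, angles in rad, forces in N, time in s.
With the tool pointing down it reaches from about 0.25 to 0.775 m from the base axis. Payload 8.9 kg.
Tool frame: the origin (TCP) lies on the centre line of the jaws, within the pads' length; the fingertips stand 14 mm ahead of it and the grasp point (between the pads) lies 5 mm behind it; z points along the fingers, y is the direction in which the jaws open and shut (so a half turn about z gives the same grasp; the last joint's range is limited). The gripper opens to 85 mm and grips with 20 to 120 N. Pads are 22 mm wide; open, the fingers measure 114 mm over their backs; the gripper's body (76 mm by 85 mm) begins 54 mm behind the grasp point. The pads swing forward as they close: fully open they stand 13 mm farther back than shut.
Start: joints at [1.041, 0.291, -0.153, 1.127, 0, 1.431], TCP at [0.2, 0.485, 0.218] pointing down, gripper open.
Joint ranges: [-2.52, 2.52], [-0.91, 1.74], [-1.3, 1.37], [-1.96, 2.02], [-1.52, 1.47], [-3.14, 3.14]. Speed limits (rad/s): [2.22, 2.22, 2.79, 3.14, 3.14, 3.14].

### API

Orientations are given as a unit quaternion [x, y, z, w].
In Python, from plant import manip gives the robot as it stands.
- The arm moves only by the tool send_rows, never from a script. Its argument "targets" is a list of rows, each a list of 7 numbers: the turn, a rotation vector about the tool's x, y, z in degrees, then the shift along the tool's x, y, z in m, then the opening, from 0 (shut) to 1 (fully open). A call has 1 to 5 rows; each row shifts and turns the commanded pose from where the row before left it, along the tool's axes as they then stand; what a row does not reach is not made up. A row lasts 1/10 s, in which the tool goes at most 50 mm and 8.59 degrees, less where a joint would pass 70% of its speed; a pose out of reach is approached as far as the arm can. A call is refused whole if a number of a shift passes 0.05 or a number of a turn 8.59, either way. A call with a gripper value outside its range is refused whole. The fingers move at their own pace and stop on an object; "force" is the grip in N (left out, the last holds). Time passes only in rows, so rows that do not move let the fingers close. It gives the time, the measured TCP pose, the force and the opening at its end, in the units of the state.
- manip.state(): the state, without advancing time (a new reading comes with each control period).
- manip.grab_frame(name): name is "scene" or "top" or "wrist"; returns (picture, depth): 400x640x3 uint8, red, green, blue; 400x640 float32, m along the optical axis (not along the pixel's ray), 0 where there is no reading.
- manip.get_calibration(name): a dict with "fx", "fy", "cx", "cy" (pixels), "pose" (4x4, takes a point from camera to world coordinates); the wrist camera has in their place "hand_eye" (4x4, takes a point from camera to tool coordinates, whose origin is the TCP and whose axes are the flange's). Camera axes: x right, y down, z forward; pixel columns grow to the right and rows downward; lengths in m; the calibration is good to about 2 mm. A picture is of the moment at which its call begins: read the wrist's pose just before it. get_calibration takes no time and is no camera call.
- manip.finish_job(): hands the job in, once; it reports no verdict.
The state is a dict: "clock": time; "qpos": joint angles; "qvel": joint speeds; "effort": joint torques, N m; "tcp_pos": TCP position; "orientation": TCP orientation; "ft_force": force on the tool from outside, world axes, zero at the start; "moment": the same for the moment, N m; "opening": finger opening in m.
Only numpy, scipy, OpenCV 4.12 (cv2) and the standard library are available. Lean on these libraries where they do the work, as an engineer would, in place of code of your own. Each camera call takes 0.05 s, during which the arm holds its last target. There are 200 camera calls.

### The job

Pick up the closed grinding jar by the bar grip on its lid and lower it onto the bench mill so that both alignment pegs enter the holes in its foot and it sits fully home on the seat, then let go of it. Then turn the mill's speed switch clockwise from off, counting the clicks, to the third stop and no further, and hold it there: the switch springs back to off when released, so finish with the gripper still holding it at the third stop. Do not turn the switch before the jar is seated, do not drop or tip the jar, and leave the other things on the bench where they are.

Things in the scene. Friction and masses are not known exactly. Their poses are not given: they have to be found in the camera images.
- jar_centre (a point): Centre, half-way up (55.5 mm above its underside), of the loose grinding jar, about 0.42 kg, 111 mm tall: plain steel cup 62 mm across on an aluminium foot 104 x 64 x 12 mm, black lid fixed on. x axis: along the foot's long side; z up. The foot has two through holes of 11 mm at x = +39 and -39 mm and a 28 mm opening in its middle. It fits either way round.
- jar_grip (a point): Grip point of the jar, on its axis 99 mm above the underside (43.5 mm above jar_centre): the black bar grip on the lid, 50 mm long (along x), 16 mm thick (along y), standing from the lid's top at 81 mm to 111 mm above the underside.
- seat (a point): Centre of the jar seat on the mill: the top of the steel pad on which the jar's underside rests, 80.5 mm above the worktop. x axis: to the mill's back, y: to its left. Two upright pegs, 8 mm across, 18 mm high, coned tips, at x = +39 and -39 mm; between them a drive coupling 20 mm across, 7 mm high, which enters the opening of the foot. The switch's axis is at x = 0, y = -153 mm from here.
- switch_grip (a point): Grip point of the speed switch, on its upright axis: a grey bar knob on top of the mill to the right of the seat. Bar 46 mm long (along this x axis, which points to the end with the white pointer line), 14 mm thick, standing from a round skirt (48 mm across, top 18 mm below this point) to 12 mm above this point.
- switch (a joint): Switch angle, rad: 0 = off, growing clockwise seen from above. Click stops every 24 degrees: first 0.419, second 0.838, third 1.257, fourth 1.676, fifth (last) 2.094. A return spring (0.09 N m at off, 0.13 at the third stop) turns it back to off when let go. Turning takes 0.10 to 0.15 N m; in the last 3 degrees before each stop it falls to about 0.05 and beyond the stop it rises again: the click.
- mill: The bench mill: a light grey housing with a bare metal top, 156 x 300 mm, 80 mm high, fixed; jar seat on its left half, speed switch on its right half, on a black dial. The dial has a longer white mark at off (60 degrees to the left of the mill's x axis) and short marks with one to five dots at the stops. Origin at the centre of its underside; x to its back, y to its left.
- dish: Bystander: closed round culture dish, 91 mm across, 14 mm high. Origin at the centre of its underside.
- vial: Bystander: brown glass screw-cap vial, 39 mm across, 64 mm high. Origin at the centre of its underside.
- small_beaker: Bystander: small clear beaker, 56 mm across, 66 mm high. Origin at the centre of its underside.
- timer: Bystander: round-faced interval timer, 62 x 100 x 114 mm. Origin at the centre of its underside.
Not all that is in view belongs to the job. Of the things like the part that bears jar_centre, leave any that is green; of the rest the smaller one is meant.

How it is judged:
On the way, in this order (a step that is already met when the one before it is completed fails the run):
1. the jar sits fully home on its pegs, let go, with the switch still off (z of jar_centre in the frame of seat between 0.053 and 0.058 m and horizontal distance between jar_centre and seat below 0.0035 m and angle between the x axis of jar_centre and the x axis of seat, either way round below 0.07 rad and angle between jar_centre's own z axis and vertical below 0.035 rad and contact force between the fingers and jar below 0.3 N and value of joint switch below 0.2 rad), for 0.2 s.
2. the switch is held at the third stop (value of joint switch between 1.127 and 1.387 rad and velocity of joint switch between -0.1 and 0.1 rad/s and contact force between the fingers and switch above 2 N and z of jar_centre in the frame of seat between 0.053 and 0.058 m and horizontal distance between jar_centre and seat below 0.0035 m and angle between the x axis of jar_centre and the x axis of seat, either way round below 0.07 rad and angle between jar_centre's own z axis and vertical below 0.035 rad), for 0.4 s.
At the end, for the whole second after the job is handed in: Jar on the seat: underside within 2.5 mm of the pad, centre within 3.5 mm, foot within 4 degrees of the pegs' line, tilt under 2 degrees, not touched by the fingers. Switch at rest at the third stop, 1.257 rad within 0.13 rad, with the fingers pressing on it with more than 2 N (all of step 2 and contact force between the fingers and jar below 0.3 N); the arm keeps its last pose, push and grip.
It fails at once if the switch was turned before the jar was seated (value of joint switch above 0.25 rad and not (z of jar_centre in the frame of seat between 0.053 and 0.058 m and horizontal distance between jar_centre and seat below 0.0035 m and angle between the x axis of jar_centre and the x axis of seat, either way round below 0.07 rad and angle between jar_centre's own z axis and vertical below 0.035 rad)).
It fails at once if the switch was turned past the third stop towards the fourth (value of joint switch above 1.5 rad).
It fails at once if the jar was tipped (angle between jar_centre's own z axis and vertical above 0.5 rad).
It fails at once if the jar was dropped onto the seat (linear speed of jar above 0.5 m/s and distance between jar_centre and seat below 0.1 m).
It fails at once if a bystander was moved (distance of any of dish, vial, small_beaker, timer from where it was at the start of the episode above 0.025 m).
It also fails if it takes over 61 s, if anything falls off the work surface, if the arm or the gripper's body presses on something with over 40 N, if the wrist force passes 120 N, or if a joint passes its speed limit or range.

## Working session

There is one attempt and no reset: what is moved stays moved. The work goes in short steps, Python scripts to look and compute and a tool call to move; the robot and the scene stay as the last step left them, time stands still between calls to the robot, and variables do not carry over. Pictures are saved under pics/ and viewed, about 8 in all and at most 12, crops included, and the job is handed in when it is done.

Besides the shell and the picture viewer there is one more tool, called after "Call:" by a JSON object that holds its "api" and its "payload". send_rows: Moves the arm, as the interface text tells. Its arguments: {"type":"object","properties":{"targets":{"type":"array"},"force":{"type":"number"}},"required":["targets"]}

```bash
mkdir -p pics; cat > h.py <<'E'
import numpy as np, cv2
from plant import manip
from scipy.spatial.transform import Rotation as R
def cam(name):
    s=manip.state(); c=manip.get_calibration(name); im,d=manip.grab_frame(name)
    if 'pose' in c: P=np.array(c['pose'])
    else:
        T=np.eye(4);T[:3,:3]=R.from_quat(s['orientation']).as_matrix();T[:3,3]=s['tcp_pos'];P=T@np.array(c['hand_eye'])
    return im,d,c,P
def pts(d,c,P):
    v,u=np.mgrid[:d.shape[0],:d.shape[1]]
    X=np.stack([(u-c['cx'])/c['fx']*d,(v-c['cy'])/c['fy']*d,d],-1)
    return X@P[:3,:3].T+P[:3,3]
def ray(u,v,c,P,z):
    r=P[:3,:3]@np.array([(u-c['cx'])/c['fx'],(v-c['cy'])/c['fy'],1]);o=P[:3,3]
    return o+r*(z-o[2])/r[2]
def save(n,im): cv2.imwrite('pics/'+n,im[...,::-1])
E
python3 - <<'E'
from h import *
print(manip.state())
o=[]
for n in('scene','top'):
    im,d,c,P=cam(n); save(n+'.png',im); np.savez(n+'.npz',im=im,d=d,P=P,k=[c[x] for x in('fx','fy','cx','cy')]); print(n,c)
print(manip.get_calibration('wrist'))
E
```

```text
{'clock': 0.0, 'qpos': array([ 1.04070077e+00,  2.91305965e-01, -1.54120071e-01,  1.12668981e+00,
       -1.45591907e-05,  1.43153281e+00]), 'qvel': array([ 0.00020853, -0.00035784,  0.00010922, -0.0023338 , -0.00055524,
        0.00126004]), 'effort': array([-1.08503704e-03, -5.37144506e+01,  3.31370115e+01,  1.58875919e-02,
       -2.99286303e-04,  6.39695827e-05]), 'tcp_pos': array([0.19975573, 0.48502459, 0.2170213 ]), 'orientation': array([ 1.94174609e-01,  9.80966761e-01, -6.25543900e-04, -2.09833082e-04]), 'ft_force': array([ 0.54824495, -0.67689136,  0.15786183]), 'moment': array([-0.02565296, -0.00295471,  0.06999891]), 'opening': 0.08525811537890897}
scene {'fx': 410.7173228060078, 'fy': 410.7173228060078, 'cx': 320.72999014510987, 'cy': 204.3245106357087, 'pose': array([[ 0.66421231, -0.45717426,  0.5914505 , -0.04341621],
       [-0.74753583, -0.40251126,  0.52837001, -0.51860913],
       [-0.00349168, -0.79308031, -0.60910708,  0.7042173 ],
       [ 0.        ,  0.        ,  0.        ,  1.        ]])}
top {'fx': 520.9783487559214, 'fy': 520.9783487559214, 'cx': 321.1136210563621, 'cy': 187.83277704224915, 'pose': array([[-1.24068982e-02, -9.93435607e-01,  1.13717912e-01,
         3.97439761e-01],
       [-9.99919218e-01,  1.26404415e-02,  1.33284867e-03,
         2.11516777e-02],
       [-2.76154394e-03, -1.13692189e-01, -9.93512184e-01,
         1.43836494e+00],
       [ 0.00000000e+00,  0.00000000e+00,  0.00000000e+00,
         1.00000000e+00]])}
{'fx': 309.13486042059367, 'fy': 309.13486042059367, 'cx': 315.5244915251413, 'cy': 202.50344693214643, 'hand_eye': array([[-1.18552640e-03, -9.62948661e-01, -2.69682168e-01,
         6.85436030e-02],
       [ 9.99999253e-01, -1.06153478e-03, -6.05609260e-04,
        -1.09976674e-03],
       [ 2.96893625e-04, -2.69682684e-01,  9.62949200e-01,
        -1.57089270e-01],
       [ 0.00000000e+00,  0.00000000e+00,  0.00000000e+00,
         1.00000000e+00]])}
```

View pics/top.png

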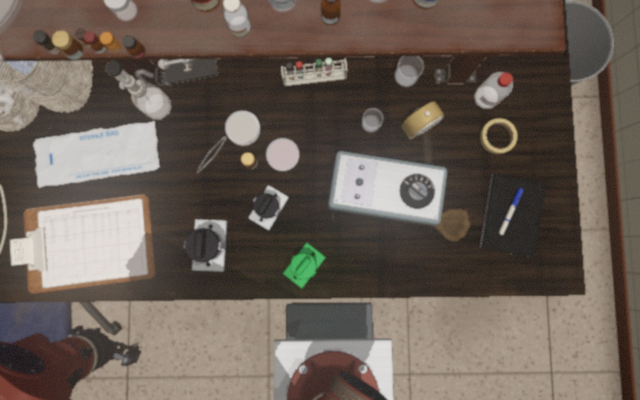

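View pics/scene.png

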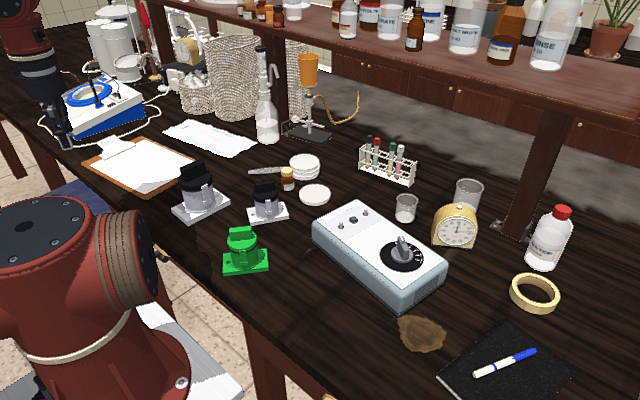

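Top view: the mill is at about (388,188) px with the pegs at (360,182) and the switch at (417,190). The jars are large (205,245), small (267,206) and green (304,265), so the small one is the target. Next I measure it and the mill.

```bash
python3 - <<'E'
from h import *
for n in ('top','scene'):
    f=np.load(n+'.npz'); k=f['k'];c=dict(zip(('fx','fy','cx','cy'),k));P=f['P'];im=f['im'];d=f['d'];X=pts(d,c,P)
    ctr={'top':(267,206),'scene':(267,205)}[n]
    u0,v0=ctr
    w=X[v0-40:v0+40,u0-40:u0+40].reshape(-1,3)
    tab=w[(abs(w[:,2])<.012)]; print(n,'table z',np.median(X[...,2][(abs(X[...,2])<.02)]),'max z',np.percentile(w[:,2],[95,99,99.8]))
    top=w[(w[:,2]>.095)&(w[:,2]<.125)]; print(' grip',len(top),top.mean(0),cv2.minAreaRect(top[:,:2].astype(np.float32)) if len(top) else 0)
    lid=w[(w[:,2]>.07)&(w[:,2]<.125)]; print(' lid',len(lid),cv2.minEnclosingCircle(lid[:,:2].astype(np.float32)))
    # mill top
    m=(abs(X[...,2]-.08)<.008)&(X[...,0]>.2)&(X[...,0]<.6)&(abs(X[...,1]+.15)<.25)
    nl,lab,st,ce=cv2.connectedComponentsWithStats(m.astype(np.uint8)); i=1+st[1:,4].argmax()
    q=X[lab==i]; print(' mill z',np.median(q[:,2]),cv2.minAreaRect(q[:,:2].astype(np.float32)))
    if n=='top':
        g=im.astype(int); br=(g.min(2)>110)
        r=np.zeros(br.shape,bool); r[180:235,240:295]=1
        cs,_=cv2.findContours((br&r).astype(np.uint8),0,2); cs=np.vstack([x for x in cs if cv2.contourArea(x)>15])
        rect=cv2.minAreaRect(cs); b=np.array([ray(a[0],a[1],c,P,.012)[:2] for a in cv2.boxPoints(rect)])
        print(' foot',b.mean(0),np.diff(np.vstack([b,b[:1]]),axis=0))
        big=np.hstack([cv2.resize(im[170:240,232:302],(400,400),interpolation=2),cv2.resize(im[145:235,325:455],(578,400),interpolation=2)])
        save('crop.png',cv2.resize(big,(800,327)))
    # bystanders / clutter z>0.03
E
```

```text
top table z 0.0012425993483098363 max z [0.08186182 0.11192236 1.43836494]
 grip 128 [0.50968472 0.16757588 0.10976785] ((0.5099950432777405, 0.16827847063541412), (0.01603521779179573, 0.04895886033773422), 58.79228210449219)
 lid 519 ((0.5105257630348206, 0.16765962541103363), 0.035251788794994354)
 mill z 0.08002164114840404 ((0.544319212436676, -0.15249253809452057), (0.3000354468822479, 0.14183512330055237), 84.07455444335938)
 foot [0.50935166 0.16916287] [[ 0.09302314 -0.05590482]
 [-0.03595758 -0.0582412 ]
 [-0.09249343  0.05616829]
 [ 0.03542787  0.05797773]]
scene table z -0.00032573433273103136 max z [0.09979713 0.11099061 0.7042173 ]
 grip 360 [0.41317944 0.11050398 0.10566488] ((0.42916059494018555, 0.12219785153865814), (0.21848297119140625, 0.04887181520462036), 31.63944435119629)
 lid 947 ((0.42963796854019165, 0.12513349950313568), 0.11939329653978348)
 mill z 0.0791660534284983 ((0.548808753490448, -0.153914213180542), (0.2912956476211548, 0.14087305963039398), 81.09642791748047)
```

View pics/crop.png

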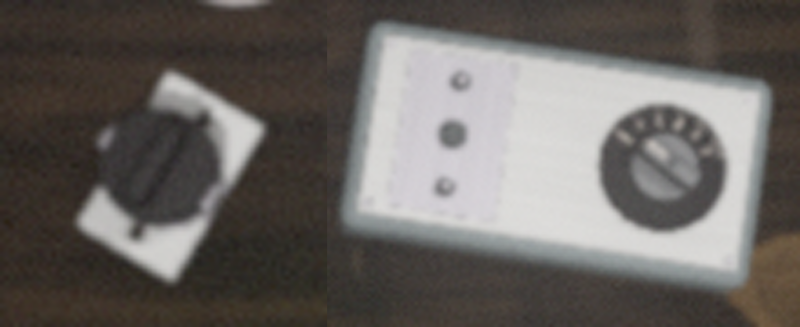

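The jar is at (0.510, 0.168), foot axis −31°. The mill centre is about (0.544, −0.152), yaw between −6° and −9°, with the pointer at off. I'm moving above the jar and refining from the wrist camera.

Call:
{"api": "send_rows", "payload": {"targets": [[0, 0, 0, -0.045, -0.019, -0.005, 1], [0, 0, 0, -0.045, -0.019, -0.005, 1], [0, 0, 0, -0.045, -0.019, -0.005, 1], [0, 0, 0, -0.045, -0.019, -0.005, 1], [0, 0, 0, -0.045, -0.019, -0.005, 1]], "force": 60}}

```text
clock: 0.6
tcp_pos: [0.3727, 0.3103, 0.2427]
orientation: [0.194, 0.981, -0.0, -0.0]
ft_force: [0.4, 1.3, 0.1]
opening: 0.0855
```

Call:
{"api": "send_rows", "payload": {"targets": [[0, 0, 0, -0.045, -0.02, 0, 1], [0, 0, 0, -0.045, -0.02, 0, 1], [0, 0, 0, -0.045, -0.02, 0, 1], [0, 0, 0, -0.045, -0.02, 0, 1], [0, 0, 8.5, 0, 0, 0, 1]]}}

```text
clock: 1.1
tcp_pos: [0.5112, 0.1651, 0.2418]
orientation: [0.268, 0.963, -0.001, 0.0]
ft_force: [-1.4, 1.0, -0.5]
opening: 0.0851
```

Call:
{"api": "send_rows", "payload": {"targets": [[0, 0, 0, 0, 0, 0, 1], [0, 0, 0, 0, 0, 0, 1]]}}

```text
clock: 1.3
tcp_pos: [0.5072, 0.1696, 0.2423]
orientation: [0.265, 0.964, -0.0, -0.0]
ft_force: [-1.2, 0.3, 0.0]
opening: 0.0855
```

```bash
cat >> h.py <<'E'
def go(x,y,z,yaw):
    "remaining tool-frame shift and turn to a tool-down pose with tool x at yaw (deg)"
    s=manip.state();M=R.from_quat(s['orientation']).as_matrix()
    t=np.radians(yaw);G=np.array([[np.cos(t),np.sin(t),0],[np.sin(t),-np.cos(t),0],[0,0,-1.]])
    print('tcp',s['tcp_pos'].round(4),'yaw',np.degrees(np.arctan2(M[1,0],M[0,0])).round(2),'clock',round(s['clock'],2))
    print('shift',(M.T@(np.array([x,y,z])-s['tcp_pos'])).round(4),'turn',np.degrees(R.from_matrix(M.T@G).as_rotvec()).round(2))
E
python3 - <<'E'
from h import *
im,d,c,P=cam('wrist'); save('w1.png',im); np.savez('w1.npz',im=im,d=d,P=P)
X=pts(d,c,P); w=X[(d>0)&(abs(X[...,0]-.51)<.06)&(abs(X[...,1]-.168)<.06)]
for lo,hi in((.1,.12),(.076,.087),(.006,.018)):
    q=w[(w[:,2]>lo)&(w[:,2]<hi)]; print(lo,len(q),q.mean(0),cv2.minAreaRect(q[:,:2].astype(np.float32)),cv2.minEnclosingCircle(q[:,:2].astype(np.float32)))
go(.51,.168,.099,149)
E
```

```text
0.1 832 [0.50729138 0.17053325 0.11092715] ((0.5086753964424133, 0.16996437311172485), (0.015664828941226006, 0.04926169663667679), 59.149349212646484) ((0.5089764595031738, 0.17039276659488678), 0.025096390396356583)
0.076 2227 [0.50612872 0.17113326 0.08154594] ((0.5087370872497559, 0.16962409019470215), (0.06602875888347626, 0.06577621400356293), 24.67464256286621) ((0.5092166662216187, 0.16945788264274597), 0.035368721932172775)
0.006 1228 [0.48279628 0.1847764  0.01294709] ((0.508764386177063, 0.16987138986587524), (0.06393679976463318, 0.10363725572824478), 59.285858154296875) ((0.5090484023094177, 0.16965718567371368), 0.060002490878105164)
tcp [0.5071 0.1699 0.2425] yaw 149.36 clock 1.35
shift [-3.600e-03 -1.000e-04  1.435e-01] turn [-0.02 -0.03  0.36]
```

View pics/w1.png

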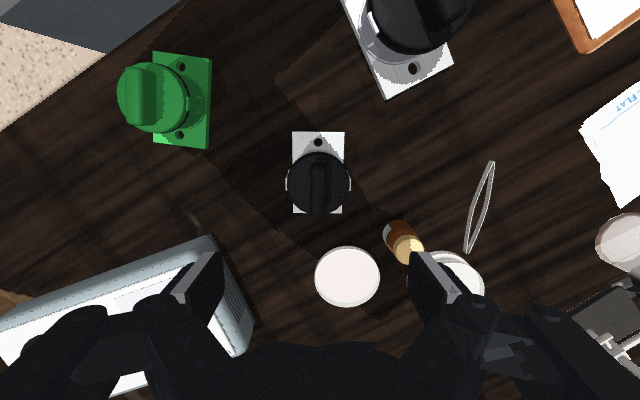

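The wrist view shows the jar at (318,180) px, with all three layers agreeing on (0.5088, 0.1698) and axis −30.8°. The vial (400,235) and dish (347,277) are clear of the fingers at grip height. I'm going down and gripping.

Call:
{"api": "send_rows", "payload": {"targets": [[0, 0, 0.2, -0.0015, 0.001, 0.048, 1], [0, 0, 0, 0, 0, 0.048, 1], [0, 0, 0, 0, 0, 0.03, 1], [0, 0, 0, 0, 0, 0.0165, 1], [0, 0, 0, 0, 0, 0, 1]]}}

```text
clock: 1.85
tcp_pos: [0.5071, 0.17, 0.0981]
orientation: [0.266, 0.964, -0.001, -0.002]
ft_force: [-0.1, -0.5, 0.1]
opening: 0.0851
```

Call:
{"api": "send_rows", "payload": {"targets": [[0, 0, 0, 0, 0, 0, 0], [0, 0, 0, 0, 0, 0, 0], [0, 0, 0, 0, 0, 0, 0], [0, 0, 0, 0, 0, 0, 0], [0, 0, 0, 0, 0, 0, 0]], "force": 60}}

```text
clock: 2.35
tcp_pos: [0.5099, 0.1695, 0.1006]
orientation: [0.268, 0.963, 0.0, 0.0]
ft_force: [0.5, -0.1, 0.0]
opening: 0.0123
```

Call:
{"api": "send_rows", "payload": {"targets": [[0, 0, 0, 0, 0, 0, 0], [0, 0, 0, 0, 0, 0, 0], [0, 0, 0, 0, 0, 0, 0]]}}

```text
clock: 2.65
tcp_pos: [0.5096, 0.1694, 0.1001]
orientation: [0.268, 0.963, -0.0, -0.0]
ft_force: [-0.1, -0.1, 0.4]
opening: -0.0001
```

The fingers shut completely, so the grip wasn't caught. Taking a look.

```bash
python3 - <<'E'
from h import *
im,d,c,P=cam('wrist'); im2,d2,c2,P2=cam('scene'); 
save('w2.png',np.vstack([cv2.resize(im,(480,300)),cv2.resize(im2[120:320,160:480],(480,300))]))
print(manip.state()['opening'],manip.state()['ft_force'])
E
```

```text
-4.2271492659650924e-06 [0.0210787  0.06017012 0.62893575]
```

View pics/w2.png

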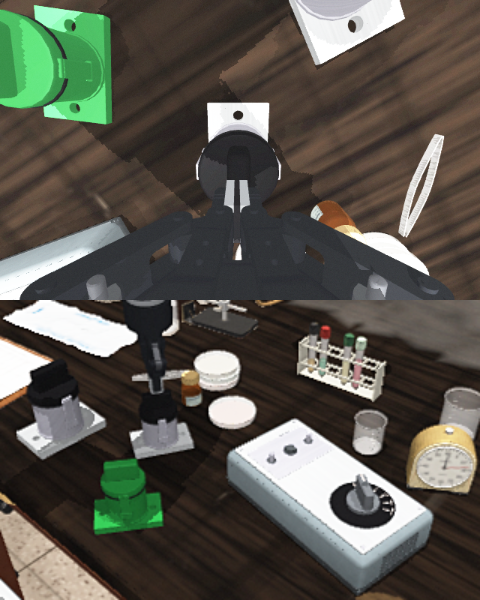

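The picture is ambiguous: the pads seem to be on the bar at (237,195), though the opening reads 0. I'll test with a small lift and check for the 4 N weight.

Call:
{"api": "send_rows", "payload": {"targets": [[0, 0, 0, 0, 0, -0.004, 0], [0, 0, 0, 0, 0, -0.004, 0], [0, 0, 0, 0, 0, 0, 0], [0, 0, 0, 0, 0, 0, 0]]}}

```text
clock: 3.15
tcp_pos: [0.5098, 0.1694, 0.1083]
orientation: [0.268, 0.963, 0.0, 0.0]
ft_force: [-0.0, 0.2, -0.7]
opening: -0.0
```

```bash
python3 - <<'E'
from h import *
im,d,c,P=cam('wrist'); s=manip.state(); print(s['ft_force'],s['moment'],s['opening'],s['tcp_pos'])
save('w3.png',cv2.resize(im[120:320,200:440],(720,600),interpolation=2))
X=pts(d,c,P)
for v in range(180,320,10): print(v,[ (round(float(x[2]),3)) for x in X[v,280:356:6]])
im,d,c,P=cam('scene');X=pts(d,c,P);w=X[(d>0)&(abs(X[...,0]-.51)<.08)&(abs(X[...,1]-.168)<.08)]
q=w[(w[:,2]>.008)&(w[:,2]<.03)];print(len(q),np.histogram(q[:,2],bins=np.arange(.008,.031,.002)))
E
```

```text
[ 0.18687275 -0.01432367 -0.0300361 ] [-0.03467056  0.01748418  0.0212297 ] 0.00015281198563449835 [0.50962147 0.16942299 0.10817907]
180 [0.012, 0.026, 0.077, 0.081, 0.081, 0.081, 0.082, 0.082, 0.082, 0.081, 0.079, 0.069, 0.012]
190 [0.08, 0.081, 0.082, 0.082, 0.082, 0.081, 0.082, 0.082, 0.082, 0.083, 0.082, 0.082, 0.081]
200 [0.082, 0.081, 0.082, 0.082, 0.097, 0.107, 0.107, 0.107, 0.104, 0.081, 0.082, 0.081, 0.08]
210 [0.08, 0.082, 0.081, 0.082, 0.11, 0.111, 0.11, 0.11, 0.11, 0.082, 0.082, 0.082, 0.081]
220 [0.081, 0.083, 0.081, 0.082, 0.109, 0.113, 0.112, 0.112, 0.111, 0.083, 0.082, 0.082, 0.084]
230 [0.082, 0.082, 0.082, 0.082, 0.109, 0.111, 0.112, 0.112, 0.112, 0.082, 0.081, 0.082, 0.082]
240 [0.081, 0.082, 0.081, 0.083, 0.128, 0.127, 0.127, 0.127, 0.127, 0.081, 0.082, 0.082, 0.082]
250 [0.083, 0.082, 0.131, 0.13, 0.139, 0.139, 0.139, 0.139, 0.14, 0.129, 0.13, 0.082, 0.081]
260 [-0.0, 0.141, 0.141, 0.142, 0.149, 0.149, 0.149, 0.149, 0.149, 0.141, 0.14, 0.141, 0.08]
270 [0.0, 0.149, 0.151, 0.15, 0.157, 0.157, 0.157, 0.157, 0.158, 0.151, 0.151, 0.15, 0.002]
280 [0.167, 0.168, 0.17, 0.169, 0.167, 0.161, 0.16, 0.167, 0.168, 0.169, 0.17, 0.167, 0.166]
290 [0.174, 0.173, 0.175, 0.173, 0.174, 0.165, 0.161, 0.171, 0.174, 0.173, 0.173, 0.173, 0.174]
300 [0.18, 0.179, 0.179, 0.179, 0.179, 0.169, 0.161, 0.171, 0.18, 0.18, 0.18, 0.179, 0.18]
310 [0.192, 0.192, 0.192, 0.192, 0.184, 0.169, 0.16, 0.17, 0.187, 0.192, 0.192, 0.192, 0.191]
426 (array([ 53, 161,  94,  24,  18,  15,  13,  12,  13,   8,  15]), array([0.008, 0.01 , 0.012, 0.014, 0.016, 0.018, 0.02 , 0.022, 0.024,
       0.026, 0.028, 0.03 ]))
```

View pics/w3.png

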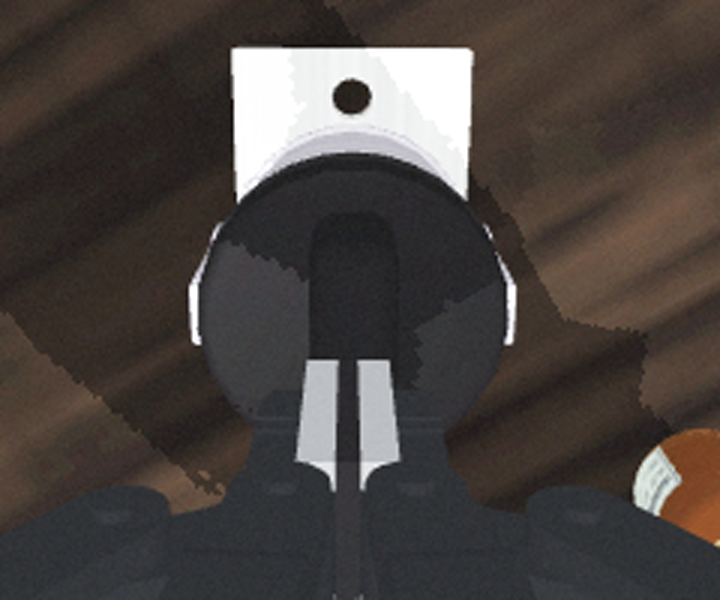

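The jar hasn't moved and the fingers shut above the bar. The visible tips' bottom edge (crop row 360) has z ≈ 0.126 with the TCP at 0.108, which contradicts "tips 14 mm ahead". Measuring the fingertips in the tool frame.

```bash
python3 - <<'E'
from h import *
im,d,c,P=cam('wrist'); s=manip.state(); H=np.array(c['hand_eye'])
T=pts(d,c,H); W=pts(d,c,P)
for v in range(232,262,2): print(v,[tuple((T[v,u]*1000).round(0).astype(int)) for u in (306,312,318,324,330)])
E
```

```text
232 [(np.int64(9), np.int64(-6), np.int64(-2)), (np.int64(9), np.int64(-3), np.int64(-3)), (np.int64(9), np.int64(0), np.int64(-3)), (np.int64(9), np.int64(3), np.int64(-4)), (np.int64(9), np.int64(6), np.int64(-3))]
234 [(np.int64(8), np.int64(-6), np.int64(-3)), (np.int64(8), np.int64(-3), np.int64(-5)), (np.int64(8), np.int64(0), np.int64(-3)), (np.int64(8), np.int64(3), np.int64(-3)), (np.int64(8), np.int64(6), np.int64(-3))]
236 [(np.int64(7), np.int64(-6), np.int64(-3)), (np.int64(7), np.int64(-3), np.int64(-4)), (np.int64(7), np.int64(0), np.int64(-4)), (np.int64(7), np.int64(3), np.int64(-4)), (np.int64(7), np.int64(6), np.int64(-4))]
238 [(np.int64(6), np.int64(-6), np.int64(-3)), (np.int64(6), np.int64(-3), np.int64(-3)), (np.int64(6), np.int64(0), np.int64(-4)), (np.int64(6), np.int64(3), np.int64(-4)), (np.int64(5), np.int64(7), np.int64(-2))]
240 [(np.int64(12), np.int64(-6), np.int64(-21)), (np.int64(11), np.int64(-3), np.int64(-19)), (np.int64(11), np.int64(0), np.int64(-19)), (np.int64(11), np.int64(3), np.int64(-19)), (np.int64(4), np.int64(7), np.int64(-2))]
242 [(n
[... 1556 characters left out ...]
5), np.int64(-34))]
256 [(np.int64(11), np.int64(-5), np.int64(-37)), (np.int64(11), np.int64(-3), np.int64(-37)), (np.int64(11), np.int64(0), np.int64(-37)), (np.int64(11), np.int64(2), np.int64(-36)), (np.int64(11), np.int64(5), np.int64(-37))]
258 [(np.int64(11), np.int64(-5), np.int64(-39)), (np.int64(11), np.int64(-3), np.int64(-39)), (np.int64(11), np.int64(0), np.int64(-39)), (np.int64(11), np.int64(2), np.int64(-38)), (np.int64(11), np.int64(5), np.int64(-39))]
260 [(np.int64(12), np.int64(-5), np.int64(-41)), (np.int64(10), np.int64(-3), np.int64(-39)), (np.int64(11), np.int64(0), np.int64(-41)), (np.int64(11), np.int64(2), np.int64(-41)), (np.int64(11), np.int64(5), np.int64(-41))]
```

Measured: the shut tips stand 18 mm *behind* the reported TCP, 32 mm off the stated figure. They are centred on the axis and 22 mm wide, and the camera heights are consistent, so I trust the measurement. That means TCP z ≈ 0.067 for the grip. Opening and going down to that.

Call:
{"api": "send_rows", "payload": {"targets": [[0, 0, 0, 0, 0, 0, 1], [0, 0, 0, 0, 0, 0, 1], [0, 0, 0, 0, 0, 0, 1], [0, 0, 0, 0, 0, 0, 1], [0, 0, 0, 0, 0, 0, 1]]}}

```text
clock: 3.8
tcp_pos: [0.5096, 0.1694, 0.1081]
orientation: [0.268, 0.963, 0.0, 0.0]
ft_force: [0.1, 0.7, -0.3]
opening: 0.0724
```

Call:
{"api": "send_rows", "payload": {"targets": [[0, 0, 0, 0, 0, 0, 1], [0, 0, 0, 0.001, 0, 0.02, 1], [0, 0, 0, 0, 0, 0.014, 1], [0, 0, 0, 0, 0, 0.007, 1], [0, 0, 0, 0, 0, 0, 1]]}}

```text
clock: 4.3
tcp_pos: [0.5081, 0.1698, 0.0664]
orientation: [0.268, 0.963, -0.0, -0.001]
ft_force: [-0.5, -0.3, 0.8]
opening: 0.0852
```

Call:
{"api": "send_rows", "payload": {"targets": [[0, 0, 0, 0, 0, 0, 0], [0, 0, 0, 0, 0, 0, 0], [0, 0, 0, 0, 0, 0, 0], [0, 0, 0, 0, 0, 0, 0], [0, 0, 0, 0, 0, 0, 0]], "force": 60}}

```text
clock: 4.8
tcp_pos: [0.5096, 0.1704, 0.0679]
orientation: [0.268, 0.963, 0.001, 0.001]
ft_force: [1.2, 0.6, -5.1]
opening: 0.0153
```

Call:
{"api": "send_rows", "payload": {"targets": [[0, 0, 0, 0, 0, 0, 0], [0, 0, 0, 0, 0, 0, 0], [0, 0, 0, 0, 0, 0, 0]]}}

```text
clock: 5.1
tcp_pos: [0.5096, 0.1705, 0.0678]
orientation: [0.268, 0.963, 0.001, 0.001]
ft_force: [0.9, 2.4, 4.7]
opening: 0.0148
```

Gripped at 15 mm, matching the 16 mm bar. Lifting straight up.

Call:
{"api": "send_rows", "payload": {"targets": [[0, 0, 0, 0, 0, -0.01, 0], [0, 0, 0, 0, 0, -0.025, 0], [0, 0, 0, 0, 0, -0.04, 0], [0, 0, 0, 0, 0, -0.04, 0], [0, 0, 0, 0, 0, -0.04, 0]]}}

```text
clock: 5.6
tcp_pos: [0.5076, 0.1696, 0.2234]
orientation: [0.268, 0.963, -0.001, -0.001]
ft_force: [1.3, 0.1, -4.8]
opening: 0.0147
```

Call:
{"api": "send_rows", "payload": {"targets": [[0, 0, 0, 0, 0, -0.02, 0], [0, 0, 0, 0, 0, 0, 0], [0, 0, 0, 0, 0, 0, 0]]}}

```text
clock: 5.9
tcp_pos: [0.508, 0.1697, 0.2412]
orientation: [0.268, 0.963, -0.0, -0.001]
ft_force: [-0.5, 0.1, -5.9]
opening: 0.0152
```

```bash
python3 - <<'E'
from h import *
go(.53,.06,.245,172)
f=np.load('top.npz'); c=dict(zip(('fx','fy','cx','cy'),f['k']));P=f['P'];im=f['im'];X=pts(f['d'],c,P)
# other tall things round the path and round the mill
for n,(u,v) in dict(timer=(422,120),beaker=(372,120),tallbeaker=(408,70),rack=(315,72)).items():
    w=X[v-12:v+12,u-12:u+12].reshape(-1,3); w=w[w[:,2]>.03]; print(n,w.min(0).round(3),w.max(0).round(3))
w=X[20:58,250:560].reshape(-1,3);print('shelf',w.min(0),np.median(w,0))
E
```

```text
tcp [0.508  0.1697 0.2412] yaw 148.9 clock 5.9
shift [-0.0755 -0.0826 -0.0038] turn [ -0.05  -0.07 -23.1 ]
timer [ 0.397 -0.282  0.033] [0.768 0.021 1.438]
beaker [ 0.397 -0.146  0.03 ] [0.771 0.021 1.438]
tallbeaker [ 0.397 -0.254  0.03 ] [0.914 0.021 1.438]
rack [0.397 0.005 0.03 ] [0.897 0.07  1.438]
shelf [ 0.39743976 -0.6634279  -0.0096728 ] [ 0.83379288 -0.15719981  0.38966942]
```

Held (about 5 N). Moving beside the seat and turning the foot towards the pegs' line.

Call:
{"api": "send_rows", "payload": {"targets": [[0, 0, 0, -0.025, -0.0275, -0.002, 0], [0, 0, 0, -0.025, -0.0275, -0.002, 0], [0, 0, 0, -0.025, -0.0275, 0, 0], [0, 0, -7.7, 0, 0, 0, 0], [0, 0, -7.7, 0, 0, 0, 0]]}}

```text
clock: 6.4
tcp_pos: [0.529, 0.0593, 0.2436]
orientation: [0.135, 0.991, -0.0, -0.002]
ft_force: [-0.5, -0.4, -4.2]
opening: 0.0152
```

Call:
{"api": "send_rows", "payload": {"targets": [[0, 0, -7.7, 0, 0, 0, 0], [0, 0, 0, 0, 0, 0, 0], [0, 0, 0, 0, 0, 0, 0], [0, 0, 0, 0, 0, 0, 0]]}}

```text
clock: 6.8
tcp_pos: [0.5298, 0.0607, 0.2453]
orientation: [0.071, 0.997, -0.0, -0.001]
ft_force: [0.3, 1.1, -5.2]
opening: 0.0147
```

```bash
python3 - <<'E'
from h import *
im,d,c,P=cam('wrist'); save('w4.png',im); np.savez('w4.npz',im=im,d=d,P=P)
s=manip.state(); go(.53,.06,.245,172); print(s['ft_force'],s['opening'])
X=pts(d,c,P); m=(d>0)&(X[...,1]<.02)&(X[...,1]>-.32)&(X[...,0]<.65)&(X[...,0]>.4)
for lo,hi in((.087,.11),(.076,.085),(.11,.13)):
    k=(m&(X[...,2]>lo)&(X[...,2]<hi)).astype(np.uint8)
    n,lab,st,ce=cv2.connectedComponentsWithStats(k)
    for i in range(1,n):
        if st[i,4]>25: q=X[lab==i]; print(lo,st[i],ce[i].round(1),q.mean(0).round(4),q[:,2].max().round(4),cv2.minAreaRect(q[:,:2].astype(np.float32)))
E
```

```text
tcp [0.53   0.0606 0.2456] yaw 171.88 clock 6.85
shift [-0.0001 -0.0006  0.0006] turn [-0.01 -0.06 -0.12]
[-1.06391439  0.00795109 -5.61186069] 0.014870774222547152
0.087 [188 198  10  10  70] [192.6 202.5] [ 0.5282 -0.0684  0.0954] 0.1008 ((0.528656005859375, -0.06901048123836517), (0.0075743598863482475, 0.00626359973102808), 11.237443923950195)
0.087 [  21  211   58   43 1286] [ 55.2 229.1] [ 0.5359 -0.2191  0.0957] 0.11 ((0.5378656983375549, -0.21932639181613922), (0.04730205237865448, 0.031571295112371445), 22.462501525878906)
0.087 [189 228  17  16 158] [197.  235.7] [ 0.567  -0.0763  0.0881] 0.0904 ((0.5673593878746033, -0.07672187685966492), (0.01513364352285862, 0.015571544878184795), 60.278350830078125)
0.087 [194 265  10  11  70] [198.1 270.1] [ 0.6045 -0.082   0.0947] 0.0994 ((0.6055441498756409, -0.08248269557952881), (0.006831908132880926, 0.007313072215765715), 88.75543212890625)
0.076 [    0   169   256   118 24519] [135.  226.2] [ 0.55   -0.1448  0.0808] 0.085 ((0.5535669922828674, -0.1538490653038025), (0.27714166045188904, 0.1325051486492157), 80.2354736328125)
0.11 [  7 225  54  34 930] [ 33.8 241.6] [ 0.5402 -0.224   0.1179] 0.1227 ((0.5412755608558655, -0.2263752967119217), (0.04647427424788475, 0.015459230169653893), 51.599632263183594)
```

View pics/w4.png

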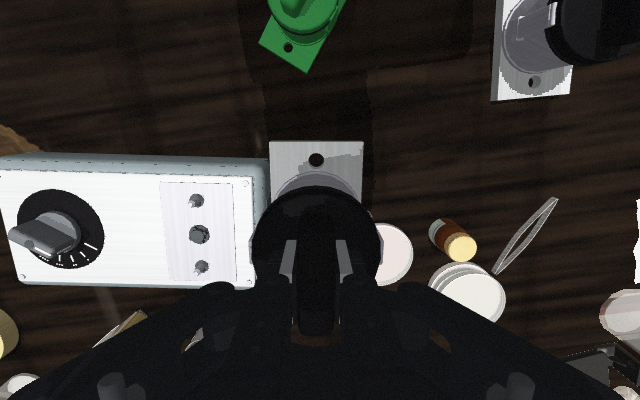

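Wrist view: front peg at (193,202), coupling (198,235) and rear peg (198,270). The peg spacing measures 78.1 mm ✓, with yaw −9.9°. The held jar is in view with its near hole at (316,160). I'll measure jar and pegs in the same frame so that calibration error cancels.

```bash
python3 - <<'E'
from h import *
f=np.load('w4.npz'); im,d,P=f['im'],f['d'],f['P']; c=manip.get_calibration('wrist'); X=pts(d,c,P)
rect=lambda q:cv2.minAreaRect(q[:,:2].astype(np.float32))
v,u=np.mgrid[:400,:640]
# pegs: tip points, coupling
for n,(a,b) in dict(pf=(193,202),pr=(198,270)).items():
    w=X[b-9:b+9,a-9:a+9].reshape(-1,3); q=w[(w[:,2]>.094)&(w[:,2]<.105)]; print(n,len(q),q.mean(0).round(4),q[:,2].max())
# held jar
m=(u>240)&(u<390)&(v>130)&(v<345)&(d>0); w=X[m]; h=np.histogram(w[:,2],bins=np.arange(.13,.32,.004)); print([(round(a,3),n) for a,n in zip(h[1],h[0]) if n>150])
foot=X[m&(v<195)&(X[...,2]>.15)&(X[...,2]<.21)]; zf=np.median(foot[:,2]); print('foot z',zf,rect(foot[abs(foot[:,2]-zf)<.005]))
g=im.astype(int).max(2); k=((g<60)&(u>300)&(u<332)&(v>148)&(v<173)).astype(np.uint8)
n,lab,st,ce=cv2.connectedComponentsWithStats(k); i=1+st[1:,4].argmax(); print('hole px',ce[i],st[i],ray(*ce[i],c,P,zf))
lid=X[m&(abs(X[...,2]-zf-.069)<.006)&(v>190)]; print('lid',np.median(lid[:,2]),cv2.minEnclosingCircle(lid[:,:2].astype(np.float32)))
bar=X[m&(abs(X[...,2]-zf-.099)<.006)&(v>225)&(u>290)&(u<345)]; print('bar',len(bar),np.median(bar[:,2]),rect(bar))
E
```

```text
pf 49 [ 0.5285 -0.0689  0.0976] 0.10079966723396355
pr 43 [ 0.605  -0.0824  0.0972] 0.09938654146312392
[(np.float64(0.186), np.int64(1025)), (np.float64(0.19), np.int64(2599)), (np.float64(0.194), np.int64(181)), (np.float64(0.246), np.int64(337)), (np.float64(0.25), np.int64(237)), (np.float64(0.254), np.int64(604)), (np.float64(0.258), np.int64(4632)), (np.float64(0.266), np.int64(221)), (np.float64(0.27), np.int64(270)), (np.float64(0.274), np.int64(299)), (np.float64(0.278), np.int64(348)), (np.float64(0.282), np.int64(455)), (np.float64(0.286), np.int64(3834)), (np.float64(0.29), np.int64(427)), (np.float64(0.294), np.int64(713)), (np.float64(0.298), np.int64(252)), (np.float64(0.302), np.int64(687)), (np.float64(0.306), np.int64(785)), (np.float64(0.31), np.int64(543)), (np.float64(0.314), np.int64(492))]
foot z 0.19049136960129615 ((0.4960596561431885, 0.06457821279764175), (0.06428845226764679, 0.036981746554374695), 81.87301635742188)
hole px [315.97484277 159.6163522 ] [309 153  15  14 159] [0.49004898 0.06553782 0.19049137]
lid 0.2591553989202203 ((0.5291670560836792, 0.059637606143951416), 0.03551723062992096)
bar 4249 0.2888947522019668 ((0.5289081335067749, 0.06069425866007805), (0.022159216925501823, 0.04936319962143898), 82.64317321777344)
```

The jar axis is at (0.5289, 0.0600), a constant offset of (−1.1, −0.6) mm from the TCP, and the underside is TCP z − 0.067. The seat is at (0.5672, −0.0762), yaw −9.9°. Moving over the seat.

```bash
python3 -c "
from h import *
go(.5683,-.0756,.178,170.1)"
```

```text
tcp [0.53   0.0606 0.2456] yaw 171.88 clock 6.85
shift [-0.0572 -0.1295  0.0675] turn [-0.01 -0.06  1.78]
```

Call:
{"api": "send_rows", "payload": {"targets": [[0, 0, 0, -0.0143, -0.0323, 0, 0], [0, 0, 0, -0.0143, -0.0323, 0, 0], [0, 0, 0, -0.0143, -0.0324, 0, 0], [0, 0, 0, -0.0143, -0.0325, 0, 0], [0, 0, 1.8, 0, 0, 0, 0]]}}

```text
clock: 7.35
tcp_pos: [0.57, -0.0797, 0.2456]
orientation: [0.088, 0.996, -0.001, 0.0]
ft_force: [-1.0, 0.4, -5.3]
opening: 0.015
```

Call:
{"api": "send_rows", "payload": {"targets": [[0, 0, 0, 0, 0, 0.03, 0], [0, 0, 0, 0, 0, 0.025, 0], [0, 0, 0, 0, 0, 0.012, 0], [0, 0, 0, 0, 0, 0, 0], [0, 0, 0, 0, 0, 0, 0]]}}

```text
clock: 7.85
tcp_pos: [0.5694, -0.0756, 0.1799]
orientation: [0.085, 0.996, -0.0, 0.0]
ft_force: [-0.1, 0.1, -5.2]
opening: 0.0152
```

```bash
python3 - <<'E'
from h import *
go(.5683,-.0756,.178,170.1)
im,d,c,P=cam('wrist'); X=pts(d,c,P); np.savez('w5.npz',im=im,d=d,P=P)
i2,d2,c2,P2=cam('scene')
save('w5.png',np.hstack([cv2.resize(im[90:210,250:390],(466,400),interpolation=2),cv2.resize(i2[150:270,270:370],(333,400),interpolation=2)]))
print(manip.state()['ft_force'])
E
```

```text
tcp [ 0.5694 -0.0756  0.1799] yaw 170.19 clock 7.85
shift [ 0.0011 -0.0002  0.0019] turn [-0.    0.05  0.09]
[ 0.23282993  0.70075677 -6.05278127]
```

View pics/w5.png

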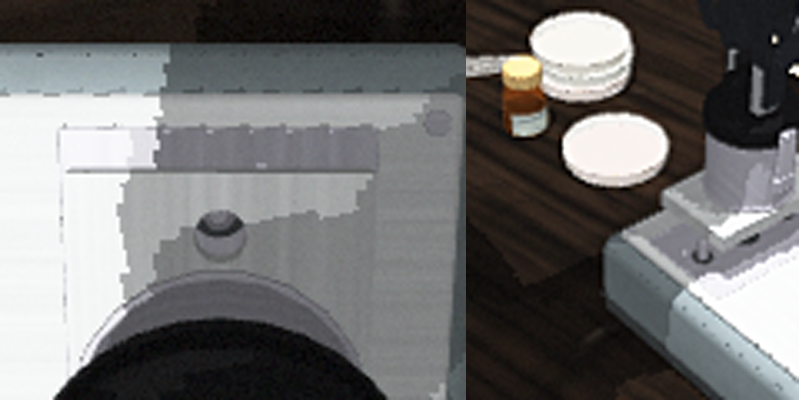

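The near hole at crop (220,234) shows something inside, laterally centred. I'll use depth through the hole to check the peg against it.

```bash
python3 - <<'E'
from h import *
f=np.load('w5.npz'); im,d,P=f['im'],f['d'],f['P']; c=manip.get_calibration('wrist'); X=pts(d,c,P)
u0,v0=250+220/466*140,90+234/400*120; print(u0,v0,P[:3,3])
for v in range(int(v0)-9,int(v0)+10): print(v,[int(1000*X[v,u,2]) for u in range(int(u0)-9,int(u0)+10)])
a=X[int(v0)-9:int(v0)+10,int(u0)-9:int(u0)+10].reshape(-1,3)
for lo,hi in((.09,.103),(.075,.088)):
    q=a[(a[:,2]>lo)&(a[:,2]<hi)]; print(lo,len(q),q.mean(0),q.min(0),q.max(0)) if len(q) else print(lo,0)
w=X[100:150,250:390].reshape(-1,3); zf=np.median(w[(w[:,2]>.11)&(w[:,2]<.14)][:,2]);print('foot z',zf)
hm=(X[...,2]<zf-.006); k=np.zeros(hm.shape,np.uint8); k[int(v0)-9:int(v0)+10,int(u0)-9:int(u0)+10]=hm[int(v0)-9:int(v0)+10,int(u0)-9:int(u0)+10]
n,lab,st,ce=cv2.connectedComponentsWithStats(k); print(st[1:],ce[1:],[ray(*x,c,P,zf) for x in ce[1:]])
q=X[(abs(X[...,2]-zf)<.004)]; q=q[abs(q[:,1]+.075)<.06]; print(cv2.minAreaRect(q[:,:2].astype(np.float32)))
E
```

```text
316.09442060085837 160.2 [ 0.50136204 -0.06487927  0.33696003]
151 [125, 125, 125, 124, 123, 125, 124, 123, 124, 125, 125, 125, 125, 125, 124, 124, 125, 124, 124]
152 [124, 125, 124, 124, 125, 124, 125, 125, 124, 126, 124, 124, 124, 125, 124, 125, 124, 124, 124]
153 [125, 124, 124, 126, 125, 125, 123, 98, 99, 99, 99, 98, 124, 125, 125, 125, 125, 124, 124]
154 [124, 125, 125, 124, 123, 99, 98, 98, 98, 97, 98, 98, 98, 95, 124, 125, 124, 124, 124]
155 [125, 124, 124, 82, 96, 97, 99, 98, 97, 99, 98, 99, 97, 96, 81, 124, 125, 125, 124]
156 [124, 124, 123, 83, 97, 98, 98, 100, 99, 99, 99, 98, 96, 82, 82, 80, 124, 124, 123]
157 [124, 125, 83, 81, 81, 96, 97, 98, 98, 98, 98, 96, 82, 82, 82, 82, 124, 126, 125]
158 [125, 124, 82, 81, 83, 82, 95, 96, 98, 97, 95, 82, 82, 82, 83, 81, 81, 124, 123]
159 [125, 120, 81, 82, 81, 82, 82, 83, 81, 82, 82, 82, 82, 83, 82, 80, 81, 124, 124]
160 [124, 119, 82, 81, 81, 80, 82, 82, 80, 81, 83, 82, 80, 80, 81, 81, 81, 124, 126]
161 [124, 122, 79, 81, 80, 81, 80, 81, 80, 81, 80, 81, 81, 81, 81, 81, 114, 125, 125]
162 [124, 124, 81, 81, 80, 80, 82, 81, 81, 80, 8
[... 486 characters left out ...]
4, 125, 125, 124]
168 [125, 125, 125, 124, 124, 124, 125, 122, 123, 122, 122, 125, 125, 124, 125, 124, 124, 125, 126]
169 [124, 124, 124, 124, 125, 126, 124, 125, 125, 125, 125, 125, 125, 124, 125, 124, 125, 125, 125]
0.09 45 [ 0.53034649 -0.07009425  0.09813467] [ 0.52826359 -0.07355748  0.09575328] [ 0.53281281 -0.06645547  0.1003432 ]
0.075 115 [ 0.53682721 -0.07082991  0.08162814] [ 0.53117855 -0.07664276  0.07952348] [ 0.54121016 -0.06466159  0.08357301]
foot z 0.12484522359735745
[[309 153  15  15 176]] [[315.84659091 159.82954545]] [array([ 0.53011874, -0.06974047,  0.12484522])]
((0.5386391282081604, -0.07124777138233185), (0.0644371435046196, 0.04255953058600426), 80.23936462402344)
```

Through the hole: hole centre (0.5304, −0.0697), peg (0.529, −0.0700). The jar is about 1.3 mm too far in x, matching the TCP overshoot. Correcting that and starting down.

Call:
{"api": "send_rows", "payload": {"targets": [[0, 0, 0, 0.0013, -0.0003, 0.003, 0], [0, 0, 0, 0, 0, 0.004, 0], [0, 0, 0, 0, 0, 0.004, 0], [0, 0, 0, 0, 0, 0, 0], [0, 0, 0, 0, 0, 0, 0]]}}

```text
clock: 8.45
tcp_pos: [0.5675, -0.0757, 0.1679]
orientation: [0.085, 0.996, 0.0, -0.0]
ft_force: [0.1, -0.1, -5.5]
opening: 0.0151
```

```bash
python3 - <<'E'
from h import *
go(.5682,-.0758,.1475,170.1); print(manip.state()['ft_force'],manip.state()['moment'])
im,d,c,P=cam('wrist'); X=pts(d,c,P)
w=X[80:150,250:390].reshape(-1,3); zf=np.median(w[(w[:,2]>.10)&(w[:,2]<.13)][:,2]);print('foot z',zf)
b=X[145:175,300:332]; hm=(b[...,2]<zf-.005); n,lab,st,ce=cv2.connectedComponentsWithStats(hm.astype(np.uint8)); i=1+st[1:,4].argmax()
print('hole',st[i],ray(ce[i][0]+300,ce[i][1]+145,c,P,zf))
q=b[hm&(b[...,2]>.09)&(b[...,2]<.103)]; print(len(q),q.mean(0),q.min(0),q.max(0))
for r in (b[...,2]*1000).astype(int)[5:27]: print(r[6:27])
E
```

```text
tcp [ 0.5675 -0.0757  0.1679] yaw 170.2 clock 8.45
shift [-0.0007  0.      0.0204] turn [ 0.   -0.02  0.1 ]
[ 0.06962672 -0.09218432 -5.53700502] [ 0.02408738 -0.05159239 -0.02077787]
foot z 0.11285643207784257
hole [  9   8  15  15 178] [ 0.52820321 -0.06977862  0.11285643]
97 [ 0.52890943 -0.0699965   0.09767601] [ 0.52533617 -0.07369715  0.09151218] [ 0.53425617 -0.06509873  0.1026727 ]
[114 112 113 112 112 112 112 113 112 113 113 112 113 113 112 113 113 112
 113 113 112]
[112 112 113 112 114 113 112 113 113 112 113 113 113 113 112 114 112 112
 113 114 113]
[113 113 112 112 113 112 112 111 113 112 112 114 114 113 113 112 113 112
 111 111 113]
[113 112 113 114 113 113 113 111  95  95  94  94  94 113 112 113 112 112
 112 113 112]
[112 112 112 113 112 112  92  94  95  96  97  96  96  96  88 113 113 113
 113 112 111]
[113 111 112 114  81  91  96  97  99  98  99  96  97  94  94  81 112 112
 112 112 113]
[112 112 112 112  82  96  97  98  99  98  98  98  98  96  96  81  82 112
 112 111 114]
[112 110 111  82  81  96  98  98  98  98  98 100  98  98  97  82  81 113
 112 113 113]
[112 114 11
[... 506 characters left out ...]
112]
[113 113 112 109 104  81  81  81  81  80  80  82  82  81  81  81 106 112
 112 113 113]
[112 113 112 111 109 105  80  82  83  82  80  82  80  80 103 107 111 112
 113 113 113]
[113 112 113 113 112 109 106 104 102  80  82 101 103 105 106 111 114 111
 112 113 112]
[113 113 113 113 114 325 110 109 107 106 106 106 108 108 110 112 112 112
 111 112 112]
[113 112 112 112 112 113 113 113 111 110 111 111 112 113 112 112 112 112
 112 113 113]
[113 113 113 113 113 113 113 112 113 113 112 112 112 113 112 113 112 112
 112 112 112]
[111 113 112 111 113 113 113 111 113 112 114 113 112 113 112 113 113 325
 112 112 113]
[112 112 112 114 114 113 114 115 115 115 115 114 113 114 114 115 114 112
 113 113 113]
```

The peg is now centred in the hole to about 0.2 mm, so I'm continuing down.

Call:
{"api": "send_rows", "payload": {"targets": [[0, 0, 0, -0.0002, 0, 0.003, 0], [0, 0, 0, 0, 0, 0.003, 0], [0, 0, 0, 0, 0, 0.003, 0], [0, 0, 0, 0, 0, 0, 0]]}}

```text
clock: 8.9
tcp_pos: [0.5675, -0.0756, 0.1585]
orientation: [0.085, 0.996, 0.0, -0.0]
ft_force: [-1.5, 0.4, -5.5]
opening: 0.0151
```

Call:
{"api": "send_rows", "payload": {"targets": [[0, 0, 0, 0, 0, 0.003, 0], [0, 0, 0, 0, 0, 0.003, 0], [0, 0, 0, 0, 0, 0.002, 0], [0, 0, 0, 0, 0, 0, 0]]}}

```text
clock: 9.3
tcp_pos: [0.5676, -0.0757, 0.1507]
orientation: [0.085, 0.996, 0.0, -0.0]
ft_force: [-0.5, 0.1, -5.3]
opening: 0.0151
```

Call:
{"api": "send_rows", "payload": {"targets": [[0, 0, 0, 0, 0, 0.0012, 0], [0, 0, 0, 0, 0, 0.001, 0], [0, 0, 0, 0, 0, 0, 0]]}}

```text
clock: 9.6
tcp_pos: [0.5678, -0.0757, 0.1488]
orientation: [0.085, 0.996, 0.0, -0.0]
ft_force: [0.3, -0.8, -6.0]
opening: 0.015
```

Call:
{"api": "send_rows", "payload": {"targets": [[0, 0, 0, 0, 0, 0.001, 0], [0, 0, 0, 0, 0, 0.0005, 0], [0, 0, 0, 0, 0, 0, 0]]}}

```text
clock: 9.9
tcp_pos: [0.5679, -0.0757, 0.1483]
orientation: [0.085, 0.996, -0.0, 0.0]
ft_force: [-3.8, 1.9, 5.4]
opening: 0.015
```

Firm contact at TCP z 0.1483, so the underside is about 0.081 = home. Releasing.

Call:
{"api": "send_rows", "payload": {"targets": [[0, 0, 0, 0, 0, 0, 0.5], [0, 0, 0, 0, 0, 0, 1], [0, 0, 0, 0, 0, 0, 1], [0, 0, 0, 0, 0, 0, 1], [0, 0, 0, 0, 0, 0, 1]]}}

```text
clock: 10.4
tcp_pos: [0.5679, -0.0758, 0.1474]
orientation: [0.085, 0.996, -0.0, 0.0]
ft_force: [0.5, 0.1, -0.3]
opening: 0.0849
```

Call:
{"api": "send_rows", "payload": {"targets": [[0, 0, 0, 0, 0, 0, 1], [0, 0, 0, 0, 0, 0, 1], [0, 0, 0, 0, 0, 0, 1]]}}

```text
clock: 10.7
tcp_pos: [0.5679, -0.0757, 0.1474]
orientation: [0.085, 0.996, 0.0, 0.0]
ft_force: [-0.6, 0.5, 1.1]
opening: 0.0855
```

Call:
{"api": "send_rows", "payload": {"targets": [[0, 0, 0, 0, 0, -0.02, 1], [0, 0, 0, 0, 0, -0.03, 1], [0, 0, 0, 0, 0, -0.04, 1], [0, 0, 0, 0, 0, -0.03, 1], [0, 0, 0, 0, 0, 0, 1]]}}

```text
clock: 11.2
tcp_pos: [0.5699, -0.0763, 0.2718]
orientation: [0.085, 0.996, -0.001, 0.003]
ft_force: [0.1, -1.1, -0.1]
opening: 0.0855
```

```bash
python3 - <<'E'
from h import *
im,d,c,P=cam('wrist'); save('w6.png',im); np.savez('w6.npz',im=im,d=d,P=P); X=pts(d,c,P)
rect=lambda q:cv2.minAreaRect(q[:,:2].astype(np.float32))
m=(d>0)&(abs(X[...,0]-.567)<.07)&(abs(X[...,1]+.076)<.05)
for n,z in(('foot',.0925),('lid',.1615),('bar',.1915)):
    q=X[m&(abs(X[...,2]-z)<.005)]; print(n,len(q),np.median(q[:,2]),rect(q))
m=(d>0)&(abs(X[...,0]-.54)<.05)&(abs(X[...,1]+.226)<.05)
for z in(.122,.092):
    q=X[m&(abs(X[...,2]-z)<.005)]; print('switch',z,len(q),np.median(q[:,2]) if len(q) else 0,rect(q) if len(q) else 0)
go(.5413,-.2264,.27,232)
E
```

```text
foot 1584 0.09337481056766145 ((0.5670188665390015, -0.07680585980415344), (0.06406717747449875, 0.1033419817686081), 79.85132598876953)
lid 3076 0.1621759107638485 ((0.5670213103294373, -0.07663935422897339), (0.06564740091562271, 0.06594622880220413), 41.8964958190918)
bar 1152 0.19184744479292093 ((0.5668352842330933, -0.07641676068305969), (0.016001058742403984, 0.04881709814071655), 80.92970275878906)
switch 0.122 572 0.12006155763970175 ((0.5411067605018616, -0.22640681266784668), (0.04512705281376839, 0.013933787122368813), 51.66160202026367)
switch 0.092 670 0.09030308295543313 ((0.5420309901237488, -0.22466197609901428), (0.0421970933675766, 0.04728219285607338), 72.1287612915039)
tcp [ 0.569  -0.076   0.2694] yaw 170.21 clock 11.25
shift [ 0.0017 -0.1529 -0.0006] turn [ -0.14   0.2  -61.79]
```

View pics/w6.png

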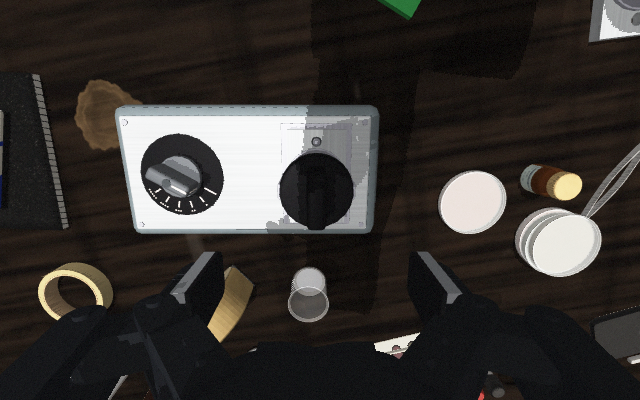

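The jar is seated: centre (0.567, −0.0767), yaw −10.1°, underside ≈ 0.081, upright. The knob axis is at (0.5409, −0.2266), bar yaw ≈ 51.5°. In the image the jar is at (317,190), the knob at (182,175) and the timer well behind. Moving over the switch.

Call:
{"api": "send_rows", "payload": {"targets": [[0, 0, 0, 0, -0.038, 0, 1], [0, 0, 0, 0, -0.038, 0, 1], [0, 0, 0, 0.001, -0.038, 0, 1], [0, 0, 0, 0.001, -0.039, 0, 1], [0, 0, 0, 0, 0, 0, 1]]}}

```text
clock: 11.75
tcp_pos: [0.5384, -0.23, 0.2657]
orientation: [0.087, 0.996, -0.0, -0.001]
ft_force: [0.1, 0.4, -0.5]
opening: 0.0854
```

Call:
{"api": "send_rows", "payload": {"targets": [[0, 0, -7.7, 0, 0, 0, 1], [0, 0, -7.7, 0, 0, 0, 1], [0, 0, -7.7, 0, 0, 0, 1], [0, 0, -7.7, 0, 0, 0, 1], [0, 0, -7.7, 0, 0, 0, 1]]}}

```text
clock: 12.25
tcp_pos: [0.5395, -0.2253, 0.2662]
orientation: [-0.251, 0.968, 0.001, -0.001]
ft_force: [-0.0, 0.5, 0.0]
opening: 0.0855
```

Call:
{"api": "send_rows", "payload": {"targets": [[0, 0, -7.7, 0, 0, 0, 1], [0, 0, -7.7, 0, 0, 0, 1], [0, 0, -7.4, 0, 0, 0, 1], [0, 0, 0, 0, 0, 0, 1], [0, 0, 0, 0, 0, 0, 1]]}}

```text
clock: 12.75
tcp_pos: [0.5397, -0.2256, 0.2667]
orientation: [-0.433, 0.901, 0.001, -0.0]
ft_force: [-0.7, 0.4, 0.5]
opening: 0.0856
```

```bash
python3 - <<'E'
from h import *
go(.5409,-.2266,.079,231.5)
im,d,c,P=cam('wrist'); X=pts(d,c,P); np.savez('w7.npz',im=im,d=d,P=P)
m=(d>0)&(abs(X[...,0]-.54)<.05)&(abs(X[...,1]+.226)<.05)
for z in(.121,.091):
    q=X[m&(abs(X[...,2]-z)<.005)]; print('switch',z,len(q),np.median(q[:,2]),cv2.minAreaRect(q[:,:2].astype(np.float32)))
E
```

```text
tcp [ 0.5397 -0.2256  0.2667] yaw -128.69 clock 12.75
shift [ 0.     -0.0018  0.1877] turn [ 0.07 -0.01 -0.19]
switch 0.121 596 0.11994647341206177 ((0.541572630405426, -0.22784246504306793), (0.04565484821796417, 0.013909244909882545), 49.75353240966797)
switch 0.091 888 0.0901857154670514 ((0.5409325957298279, -0.22837170958518982), (0.044659458100795746, 0.04660017415881157), 49.794498443603516)
```

Call:
{"api": "send_rows", "payload": {"targets": [[0, 0, 0, 0.0006, -0.0021, 0.045, 1], [0, 0, 1.5, 0, 0, 0.045, 1], [0, 0, 0, 0, 0, 0.045, 1], [0, 0, 0, 0, 0, 0.035, 1], [0, 0, 0, 0, 0, 0.016, 1]]}}

```text
clock: 13.3
tcp_pos: [0.539, -0.2266, 0.0777]
orientation: [-0.421, 0.907, 0.002, -0.001]
ft_force: [-0.3, 0.6, -0.5]
opening: 0.0853
```

Call:
{"api": "send_rows", "payload": {"targets": [[0, 0, 0, 0, 0, 0, 1], [0, 0, 0, 0, 0, 0, 1]]}}

```text
clock: 13.5
tcp_pos: [0.5413, -0.228, 0.0818]
orientation: [-0.422, 0.907, -0.0, 0.0]
ft_force: [-0.3, -0.7, -0.6]
opening: 0.0853
```

Call:
{"api": "send_rows", "payload": {"targets": [[0, 0, 0, 0, 0, 0, 0], [0, 0, 0, 0, 0, 0, 0], [0, 0, 0, 0, 0, 0, 0], [0, 0, 0, 0, 0, 0, 0], [0, 0, 0, 0, 0, 0, 0]], "force": 60}}

```text
clock: 14.0
tcp_pos: [0.5412, -0.228, 0.0817]
orientation: [-0.423, 0.906, -0.0, 0.0]
ft_force: [-4.8, 2.5, 21.1]
opening: 0.0128
```

Call:
{"api": "send_rows", "payload": {"targets": [[0, 0, 0, 0, 0, 0, 0], [0, 0, 0, 0, 0, 0, 0], [0, 0, 0, 0, 0, 0, 0]]}}

```text
clock: 14.3
tcp_pos: [0.5412, -0.2279, 0.0819]
orientation: [-0.423, 0.906, -0.0, 0.0]
ft_force: [-2.1, 2.5, 5.0]
opening: 0.013
```

```bash
python3 - <<'E'
from h import *
go(.541,-.2274,.079,229.8); s=manip.state(); print(s['ft_force'],s['moment'],s['opening'],s['qpos'])
E
```

```text
tcp [ 0.5412 -0.2279  0.0819] yaw -129.98 clock 14.3
shift [-0.0003  0.0005  0.0029] turn [-0.02  0.    0.22]
[-2.08980024  2.50845912  5.0350401 ] [0.22297326 0.35644963 0.11692251] 0.012971154397676992 [-5.23094321e-01  5.11703561e-01 -1.90784348e-01  8.67967945e-01
  3.41092330e-07 -1.39603421e+00]
```

Gripped at 13 mm. Turning clockwise (+tool z), one stop per call.

Call:
{"api": "send_rows", "payload": {"targets": [[0, 0, 6, 0, 0, 0, 0], [0, 0, 6, 0, 0, 0, 0], [0, 0, 6, 0, 0, 0, 0], [0, 0, 6, 0, 0, 0, 0], [0, 0, 0, 0, 0, 0, 0]]}}

```text
clock: 14.8
tcp_pos: [0.5407, -0.2273, 0.0818]
orientation: [-0.223, 0.975, 0.0, -0.0]
ft_force: [-4.1, 3.8, 7.5]
opening: 0.0128
```

```bash
python3 - <<'E'
from h import *
go(.5412,-.2279,.0819,158); s=manip.state(); print(s['ft_force'],s['moment'],s['opening'])
im,d,c,P=cam('wrist'); X=pts(d,c,P)
m=(d>0)&(abs(X[...,0]-.541)<.03)&(abs(X[...,1]+.228)<.03)&(abs(X[...,2]-.121)<.004); q=X[m]; print('bar',len(q),cv2.minAreaRect(q[:,:2].astype(np.float32)))
E
```

```text
tcp [ 0.5407 -0.2273  0.0818] yaw -154.18 clock 14.8
shift [-0.0002 -0.0007 -0.0001] turn [ 5.000e-02 -3.000e-02  4.782e+01]
[-4.06733495  3.83741767  7.49233959] [0.70706256 0.7908347  0.12739862] 0.012793692807890236
bar 3411 ((0.5403390526771545, -0.22726964950561523), (0.03988109529018402, 0.0390799380838871), 67.12445831298828)
```

Call:
{"api": "send_rows", "payload": {"targets": [[0, 0, 6, 0, 0, 0, 0], [0, 0, 6, 0, 0, 0, 0], [0, 0, 6, 0, 0, 0, 0], [0, 0, 6, 0, 0, 0, 0], [0, 0, 0, 0, 0, 0, 0]]}}

```text
clock: 15.35
tcp_pos: [0.5405, -0.2266, 0.0818]
orientation: [-0.016, 1.0, 0.001, -0.0]
ft_force: [-4.6, 6.9, 10.0]
opening: 0.013
```

Call:
{"api": "send_rows", "payload": {"targets": [[0, 0, 6, 0, 0, 0, 0], [0, 0, 6, 0, 0, 0, 0], [0, 0, 6, 0, 0, 0, 0], [0, 0, 3, 0, 0, 0, 0], [0, 0, 0, 0, 0, 0, 0]]}}

```text
clock: 15.85
tcp_pos: [0.5406, -0.2259, 0.0818]
orientation: [0.165, 0.986, 0.002, -0.001]
ft_force: [-4.0, 8.8, 9.8]
opening: 0.0131
```

```bash
python3 - <<'E'
from h import *
go(.5412,-.2279,.0819,158); s=manip.state(); print(s['ft_force'],s['moment'],s['opening'])
im,d,c,P=cam('wrist'); save('w8.png',cv2.resize(im[160:330,220:420],(706,600),interpolation=2)); np.savez('w8.npz',im=im,d=d,P=P)
E
```

```text
tcp [ 0.5406 -0.2259  0.0818] yaw 160.96 clock 15.85
shift [-0.0012 -0.0016 -0.0001] turn [ 0.16 -0.1   2.96]
[-4.04890003  8.84625225  9.84477956] [1.97217072 0.73335102 0.07456228] 0.013052312275699824
```

View pics/w8.png

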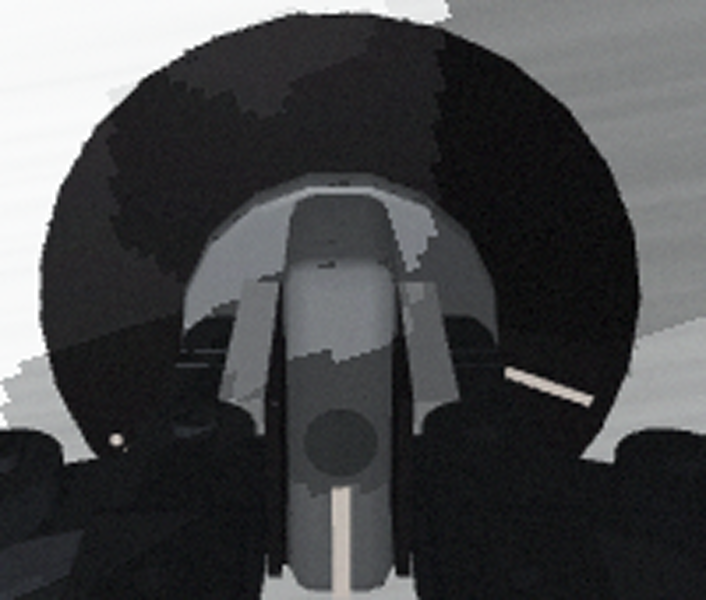

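The bar is square between the pads, with the pointer and mark line visible. The knob is at about 69°, so I'm adding the last 3° to the third stop.

Call:
{"api": "send_rows", "payload": {"targets": [[0, 0, 1.5, 0, 0, 0, 0], [0, 0, 1.5, 0, 0, 0, 0], [0, 0, 0, 0, 0, 0, 0], [0, 0, 0, 0, 0, 0, 0], [0, 0, 0, 0, 0, 0, 0]]}}

```text
clock: 16.4
tcp_pos: [0.5406, -0.2258, 0.0819]
orientation: [0.19, 0.982, 0.002, -0.001]
ft_force: [-3.9, 9.3, 11.1]
opening: 0.0123
```

Call:
{"api": "send_rows", "payload": {"targets": [[0, 0, 0, 0, 0, 0, 0], [0, 0, 0, 0, 0, 0, 0], [0, 0, 0, 0, 0, 0, 0], [0, 0, 0, 0, 0, 0, 0], [0, 0, 0, 0, 0, 0, 0]]}}

```text
clock: 16.9
tcp_pos: [0.5406, -0.2259, 0.0818]
orientation: [0.19, 0.982, 0.002, -0.001]
ft_force: [-3.2, 8.5, 10.5]
opening: 0.0131
```

```bash
python3 - <<'E'
from h import *
go(.5412,-.2279,.0819,158); s=manip.state(); print(s['ft_force'],s['moment'],s['opening'])
im,d,c,P=cam('wrist'); X=pts(d,c,P); save('w9.png',im)
# bar edges: points on bar top, per-row mid line -> direction
u=np.arange(640); L=[]
for v in range(238,325,4):
    k=np.where((abs(X[v,:,2]-.1205)<.004)&(abs(u-317)<25))[0]
    if len(k)>8: L.append(X[v,(k[0]+k[-1])//2,:2])
L=np.array(L); vx=cv2.fitLine(L.astype(np.float32),cv2.DIST_HUBER,0,.01,.01).ravel(); print('bar',len(L),np.degrees(np.arctan2(vx[1],vx[0])),L.mean(0))
# dial: bright marks on dial plane -> bearing from knob axis
g=im.astype(int).min(2); m=(d>0)&(abs(X[...,2]-.082)<.006)&(g>120); r=np.hypot(X[...,0]-.5408,X[...,1]+.2275); m&=(r<.043)&(r>.024)
n,lab,st,ce=cv2.connectedComponentsWithStats(m.astype(np.uint8))
for i in range(1,n):
    if st[i,4]>2: q=X[lab==i].mean(0); print('mark',ce[i].round(),st[i,4],np.degrees(np.arctan2(q[1]+.2275,q[0]-.5408)).round(1))
t,dt,ct,Pt=cam('top'); X=pts(dt,ct,Pt)
q=X[(abs(X[...,0]-.567)<.06)&(abs(X[...,1]+.077)<.045)&(abs(X[...,2]-.1915)<.005)]; print('jar bar top',len(q),q.mean(0),cv2.minAreaRect(q[:,:2].astype(np.float32)))
q=X[(abs(X[...,0]-.567)<.06)&(abs(X[...,1]+.077)<.045)&(abs(X[...,2]-.1615)<.005)]; print('jar lid',len(q),np.median(q[:,2]),cv2.minEnclosingCircle(q[:,:2].astype(np.float32)))
E
```

```text
tcp [ 0.5406 -0.2259  0.0818] yaw 158.08 clock 16.9
shift [-0.0013 -0.0017 -0.0001] turn [ 0.17 -0.11  0.08]
[-3.24782622  8.49073863 10.4561127 ] [1.96229375 0.72039039 0.14296539] 0.01308163535778333
bar 22 -21.90359 [ 0.53650702 -0.22563309]
mark [376. 266.] 75 49.2
jar bar top 118 [ 0.5685419  -0.07733454  0.19126458] ((0.568222165107727, -0.07723905146121979), (0.015213494189083576, 0.04982743039727211), 80.32152557373047)
jar lid 392 0.16185527594451088 ((0.569689154624939, -0.07687535136938095), 0.03435084596276283)
```

View pics/w9.png

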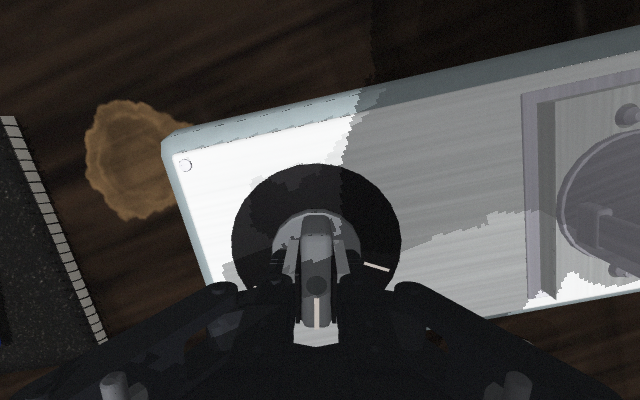

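The bar is at −21.9° and the off mark at 49–50°, so the knob stands at 71–72° (third stop = 72°), held steady. The jar is unchanged on its seat. Handing in.

```bash
python3 -c "
from plant import manip
print(manip.finish_job()); print(manip.state()['clock'])"
```

```text
the job is handed in; nothing more can be done
None
the job is handed in; nothing more can be done
```

The jar is seated on both pegs and released, and the gripper is holding the speed switch at the third stop. I handed the job in at about 17 s on the robot's clock; no verdict was given.

**Last checks**
- **Jar:** after release the wrist camera put its centre about 0.6 mm from the measured seat. It was upright, its foot within about 0.2° of the pegs' line, and its underside at about 0.081 m (seat 0.0805 m). With the switch held, the overhead camera gave the same height and angle. Its centre read 1–2.5 mm further in x, within that camera's coarser accuracy.
- **Switch:** the bar stands 71–72° from the off mark (third stop 72°), held steady at 60 N grip.
- **Clicks:** the force readings did not show them. I counted stops by angle instead, in turns of 24°, 24°, 21° and 3°.
- **Bystanders:** I did not measure these at the end. No move came near them and no contact was felt.

**What disagreed**
- **First grasp missed:** the shut fingertips are about 18 mm behind the reported TCP, not 14 mm ahead as stated. The fingers closed above the jar's grip without moving the jar. I used the measured value from then on.
- **Mill angle:** the first overhead reading gave −6°. The pegs, the housing edge and the seated foot all gave about −10°, so I used that.
- **Side load:** the gripper still pushes about 9 N sideways and 10 N vertically while holding the switch, well under the 40 N limit.

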